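# Bolt the disc cutter's guard shut

### The job

Bolt the yellow guard of the bench disc cutter shut: with one fingertip press the long red spring catch down and keep it down, and while it is down push the bolt's upright blue lug towards the guard with the other fingertip until the bolt is fully home in the yellow keeper. Then let go, so that the catch springs right back up behind it and locks the bolt. Do not force the bolt, do not grip anything, and leave the loose tools lying where they are.

Things in the scene. Friction and masses are not known exactly. Their poses are not given: they have to be found in the camera images.
- cutter: bench disc cutter, fixed, level. Origin on the bench surface; +x is the way the bolt slides to lock (towards the yellow guard), +y to its left, z up. Grey base plate x -100..270, y -85..85 mm, 12 high. Bolt along y = -35, catch along y = +40 mm. Steel guides on the bolt at x -58 and 66, 54 high. Yellow flap and hinge at x 117..129, 94 high; round guard and motor x 122..262, 152 high.
- bolt (a joint): bolt's slide along the cutter's +x, m: 0 = open, 0.036 = fully home; starts at 0 to 0.006. Friction about 2 N. With the catch up, the catch's tooth stops the bolt at about 0.0075, or half way between 0.012 and 0.0235: keep the catch down all along the slide. Past 0.0345 the catch can spring up behind the last tooth and keeps the bolt from sliding back.
- lug (a point): top edge, mid width, of the pushing face (towards cutter -x) of the upright blue lug on the bolt. The lug is 10 mm thick along the slide, 22 mm wide across it, and reaches from 48 to 104 mm above the bench; this point is at height 104 mm, cutter x = -5 mm + bolt value, y = -35 mm. Beside and behind the lug nothing but the catch is higher than 54 mm.
- catch (a joint): how far the red catch is pressed down, m: 0 = up, 0.010 = against its stop. Pressed less than 0.006 it blocks the bolt; from 0.0065 the bolt is free. Its spring pushes up with 2.5 N at 0 and 8 N at 0.010.
- catch_top (a point): centre of the catch's flat top. The catch is a red bar 100 mm long along the slide, 24 mm wide, on a black housing; top 74 mm above the bench when up, 64 mm when fully down. It moves straight down wherever it is pressed, and a fingertip can slide along it. Centre at cutter x = 0, y = +40 mm, 75 mm left of the lug's line.
- keeper (a point): top centre of the fixed yellow staple (keeper), 58 mm high, at cutter x 94..112 mm, y = -35 mm, that the bolt's tip enters.
- disc: a loose flat grey abrasive disc, 115 mm across, 6 mm thick, lying flat; a bystander, not to be moved. Origin at its underside
- hammer: a loose hammer lying on the bench; a bystander, not to be moved. Origin at its underside
- file: a loose file, 265 mm long, blue handle; a bystander, not to be moved. Origin at its underside
- rod: a loose copper-coloured rod, 240 mm long, with two 28 mm square nuts on it; a bystander, not to be moved. Origin at its underside
- spanner: a loose steel spanner; a bystander, not to be moved. Origin at its underside
- strip: a loose flat copper-coloured bar, 260 x 25 x 5 mm; a bystander, not to be moved. Origin at its underside
- grease_tin: a loose green tin, 76 mm across, 70 mm high; a bystander, not to be moved. Origin at its underside

How it is judged (in metres and radians):
On the way, in this order (a step that is already met when the one before it is completed fails the run):
1. the catch is pressed down by the finger while the bolt is still open (value of joint catch above 0.006 m and value of joint bolt below 0.012 m and contact force between the fingers and catch above 1.5 N), for 0.1 s.
2. the bolt is fully home with the catch still held down (value of joint bolt above 0.0345 m and value of joint catch above 0.005 m and contact force between the fingers and catch above 1.5 N), for 0.05 s.
At the end, for the whole second after the job is handed in: the bolt stands at least 33 of its 36 mm home and the catch has sprung back up (within 1.5 mm of its top position) (value of joint bolt above 0.033 m and value of joint catch below 0.0015 m); the robot touches nothing.
It fails at once if a loose thing is moved more than 15 mm (distance of any of disc, hammer, file, rod, spanner, strip, grease_tin from where it was at the start of the episode above 0.015 m).
It fails at once if the bolt is forced (more than 30 N of finger force on it) (contact force between the fingers and bolt above 30 N).
It fails at once if the catch is let up with the bolt part way (value of joint bolt between 0.01 and 0.033 m and value of joint catch below 0.003 m).
It also fails if it takes over 42 s, if anything falls off the work surface, if the arm or the gripper's body presses on something with over 40 N, if the wrist force passes 120 N, or if a joint passes its speed limit or range.

### The arm

A 6-joint arm with a two-finger parallel gripper is mounted at the origin on the work surface. World frame = base frame: x ahead of the robot, y to its left, z up, the work surface at z = 0. Lengths are in mm, angles in rad, forces in N, time in s.
With the tool pointing down it reaches from about 250 to 775 mm from the base axis. Payload 4 kg.
Tool frame: the origin (TCP) lies between the finger pads; the fingertips stand 14 mm ahead of it and the grasp point (between the pads) lies 5 mm behind it (tip_reach is the distance from the TCP to the fingertips, in mm); z points along the fingers, y is the line along which they close (so a half turn about z gives the same grasp; the last joint's range is limited). The gripper opens to 85 mm and grips with 20 to 120 N. Pads are 22 mm wide; open, the fingers measure 114 mm over their backs; the gripper's body (76 mm by 85 mm) begins 54 mm behind the grasp point. The pads swing forward as they close: fully open they stand 13 mm farther back than shut.
Start: joints at [-1.388, 0.087, 1.371, -0, 1.684, -0.103], TCP at [155.055, -527.707, 245.341] pointing down, gripper open.
Joint ranges: [-3.1, 3.1], [-0.76, 2.03], [0.27, 2.55], [-1.08, 4.22], [0.17, 2.65], [-2.57, 2.57]. Speed limits (rad/s): [2.79, 2.79, 3.14, 3.14, 3.14, 3.14].

### API

Orientations are given as a rotation vector (axis times angle).
In Python, from plant import * gives the robot as it stands. The module is installed in compiled form; this text tells all that it offers.
- The arm moves only by the tool servo_tool, never from a script. Its argument "steps" is a list of rows, each an object of numbers: "tx", "ty", "tz": the shift along the world's x, y, z in units of 30 mm (1.0 is 30 mm); "rx", "ry", "rz": the turn, a rotation vector about the world's x, y, z in units of 6 degrees (1.0 is 6 degrees). A call has 1 to 20 rows; each row shifts and turns the commanded pose from where the row before left it; what a row does not reach is not made up. A row lasts 1/12 s, in which the tool goes at most 41.7 mm and 7.16 degrees, less where a joint would pass 70% of its speed; a pose out of reach is approached as far as the arm can. A call is refused whole if a number of a shift passes 1 or a number of a turn 1, either way. A call with a gripper value outside its range is refused whole. "fingers" is the closure, from 0 (fully open) to 1 (shut), set as the call begins (left out, the last holds). The fingers move at their own pace and stop on an object; "newtons" is the grip in N (left out, the last holds). Time passes only in rows, so rows that do not move let the fingers close. It gives the time, the measured TCP pose, the force, the opening and the grip force at its end, in the units of the state.
- sense(): the state, without advancing time (a new reading comes with each control period).
- camera(name): name is "scene" or "top" or "wrist"; returns a dict with "img" (420x560x3 uint8, red, green, blue), "depth" (420x560 float32, mm along the optical axis (not along the pixel's ray), 0 where there is no reading), "fovy" (degrees; the focal length in pixels is half the picture's height over the tangent of half this angle, whatever the lens; pixels are square), "cx", "cy" (the principal point, pixels), "rvec" (rotation vector, rad) and "tvec" (3), from world to camera coordinates, as OpenCV has them. Camera axes: x right, y down, z forward; pixel columns grow to the right and rows downward; lengths in mm; the calibration is good to about 2 mm. A picture is of the moment at which its call begins.
- hand_in(): hands the job in; it is judged then, once.
The state is a dict: "t": time; "qpos": joint angles; "joint_velocities": joint speeds; "effort": joint torques, N m; "position": TCP position; "tcp_rot": TCP orientation; "wrist_force": force on the tool from outside, world axes, zero at the start; "ft_torque": the same for the moment, N m; "width": finger opening in mm; "gripper_force": force on a finger pad.
Only numpy, scipy, OpenCV 4.12 (cv2) and the standard library are available. Lean on these libraries where they do the work, as an engineer would, in place of code of your own. Each camera call takes 0.05 s, during which the arm holds its last target. There are 200 camera calls.

## Working session

There is one attempt and no reset: what is moved stays moved. The work goes in short steps, Python scripts to look and compute and a tool call to move; the robot and the scene stay as the last step left them, time stands still between calls to the robot, and variables do not carry over. Pictures are saved under pics/ and viewed, at most 10 in all, crops included, and the job is handed in when it is done.

Besides the shell and the picture viewer there is one more tool, called as name(argument=value, ...) on one line, values as JSON. servo_tool: Moves the arm, as the interface text tells. Its arguments: {"type":"object","properties":{"steps":{"type":"array","items":{"type":"object","properties":{"tx":{"type":"number"},"ty":{"type":"number"},"tz":{"type":"number"},"rx":{"type":"number"},"ry":{"type":"number"},"rz":{"type":"number"}}}},"fingers":{"type":"number"},"newtons":{"type":"number"}},"required":["steps"]}

```bash
mkdir -p pics; cat > h.py <<'E'
from plant import *
import numpy as np, cv2
def world(c):
    d=c["depth"]; h,w=d.shape; f=h/2/np.tan(np.radians(c["fovy"])/2)
    u,v=np.meshgrid(np.arange(w),np.arange(h))
    P=np.stack([(u-c["cx"])/f*d,(v-c["cy"])/f*d,d],-1)
    R=cv2.Rodrigues(np.array(c["rvec"],float))[0]
    return (P-np.array(c["tvec"]).ravel())@R
def mask(c,lo,hi):
    return cv2.inRange(cv2.cvtColor(c["img"],cv2.COLOR_RGB2HSV),lo,hi)>0
E
python3 - <<'E'
from h import *
for n in("top","scene"):
    c=camera(n); np.save(f"{n}.npy",c,allow_pickle=True)
    cv2.imwrite(f"pics/{n}0.png",c["img"][:,:,::-1]); W=world(c)
    for nm,lo,hi in(("red",(0,130,60),(8,255,255)),("red2",(172,130,60),(180,255,255)),("blue",(100,120,50),(130,255,255)),("yellow",(20,130,80),(35,255,255))):
        m=(mask(c,lo,hi)&(c["depth"]>0)).astype(np.uint8)
        k,l,s,ce=cv2.connectedComponentsWithStats(m)
        for i in range(1,k):
            if s[i,4]>25:
                p=W[l==i]; print(n,nm,s[i],np.median(p,0).round(),np.percentile(p,[2,98],axis=0).round().tolist())
s=sense();print(s["t"],s["position"],s["tcp_rot"],s["width"])
E
```

```text
top red [ 152   28  117   43 4545] [987. 276. 150.] [[932.0, 95.0, 128.0], [1058.0, 457.0, 156.0]]
top red [158  71 111  10 924] [933. 283.  66.] [[931.0, 96.0, 23.0], [935.0, 452.0, 105.0]]
top red [242 179  16  29 221] [527. 156.  74.] [[484.0, 135.0, 50.0], [572.0, 179.0, 80.0]]
top blue [ 364   36   69   45 2444] [1010. -376.   34.] [[927.0, -468.0, 0.0], [1056.0, -251.0, 93.0]]
top blue [   0   73   41  105 2974] [ 882. 1293. -526.] [[699.0, 1264.0, -714.0], [1137.0, 1418.0, -369.0]]
top blue [142 247  14  30 220] [297. 509.  24.] [[251.0, 490.0, 16.0], [347.0, 529.0, 30.0]]
top yellow [488   0  16  36 538] [ 1531. -1151.  -745.] [[1436.0, -1193.0, -758.0], [1625.0, -1110.0, -731.0]]
top yellow [ 291   36   67   46 2613] [1011. -109.   23.] [[927.0, -207.0, -0.0], [1056.0, 7.0, 93.0]]
top yellow [234 113  26  42 665] [715. 160. 144.] [[662.0, 126.0, 99.0], [780.0, 195.0, 156.0]]
top yellow [238 150  32  13 157] [652. 125.  58.] [[638.0, 93.0, 24.0], [671.0, 193.0, 87.0]]
top yellow [  0 180  17   9 130] [ 644. 1429. -678.] [[626.0, 1421.0, -749.0], [663.0, 1443.0, -608.0]]
top y
[... 981 characters left out ...]
9. -370.   48.] [[933.0, -467.0, 5.0], [1063.0, -249.0, 93.0]]
scene yellow [ 297  244   28   58 1212] [781. 173. 119.] [[697.0, 133.0, 22.0], [801.0, 205.0, 155.0]]
scene yellow [286 256   5  16  71] [679.  95.  54.] [[674.0, 89.0, 21.0], [685.0, 102.0, 81.0]]
scene yellow [ 142  306  102   71 5350] [ 985. -108.   46.] [[933.0, -207.0, 4.0], [1063.0, 10.0, 92.0]]
scene yellow [  0 370  10  16  95] [  662. -1124.  -744.] [[640.0, -1153.0, -753.0], [706.0, -1108.0, -736.0]]
scene yellow [  0 405   9  15  71] [1021. -765. -388.] [[1012.0, -769.0, -423.0], [1035.0, -761.0, -356.0]]
0.1 [ 154.9634363  -527.27800992  244.20394915] [-3.10753182e+00 -4.47036306e-01  1.57079433e-04] 85.1950822692019
```

View pics/top0.png

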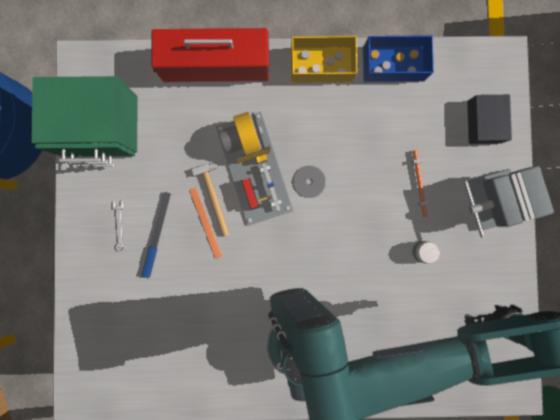

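View pics/scene0.png

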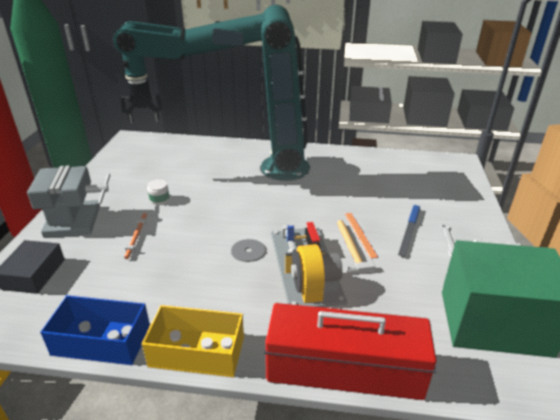

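The top view shows the cutter at about (258,165), with the red catch at (250,193), the blue lug near (268,175) and the yellow guard at (247,140). In the scene view the lug is at (290,233) and the catch at (313,232). Next I'll work out the cutter's pose.

```bash
python3 - <<'E'
from h import *
from scipy.spatial.transform import Rotation as Ro
for n in("top","scene"):
    c=np.load(n+".npy",allow_pickle=True).item(); W=world(c)
    near=(abs(W[...,0]-580)<200)&(abs(W[...,1]-130)<150)
    m=near&(mask(c,(0,110,50),(9,255,255))|mask(c,(172,110,50),(180,255,255)))&(W[...,2]>66)&(W[...,1]<185)
    r=cv2.minAreaRect(W[m][:,:2].astype(np.float32)); print(n,"red",m.sum(),r,np.median(W[m][:,2]))
    m=near&mask(c,(95,80,30),(135,255,255))&(W[...,2]>40)
    p=W[m];print("blue",m.sum(),p.mean(0).round(1),p.min(0).round(),p.max(0).round(), p[p[:,2]>98].mean(0))
    m=near&(W[...,2]>6)&(W[...,2]<18)&(c["img"].std(-1)<25)
    m=cv2.morphologyEx(m.astype(np.uint8),cv2.MORPH_OPEN,np.ones((2,2)))>0
    print("base",m.sum(),cv2.minAreaRect(W[m][:,:2].astype(np.float32)))
    m=near&(W[...,2]>98)&(W[...,0]>600); print("guard",cv2.minAreaRect(W[m][:,:2].astype(np.float32)))
print(Ro.from_rotvec(sense()["tcp_rot"]).as_matrix().round(3))
E
```

```text
top red 237 ((493.2555847167969, 140.9411163330078), (175.0607452392578, 34.967655181884766), 26.04677963256836) 74.68672915819732
blue 50 [477.6  86.4 912. ] [422.  78.  84.] [ 561.   94. 1499.] [471.20819288  86.63233929 983.36085222]
base 2466 ((618.9981079101562, 105.26325225830078), (386.7452697753906, 239.2299346923828), 17.194896697998047)
guard ((717.0526733398438, 181.7308349609375), (131.60760498046875, 140.49562072753906), 11.356998443603516)
scene red 139 ((534.6637573242188, 158.76654052734375), (97.80763244628906, 23.49117088317871), 17.956403732299805) 75.42168183544841
blue 82 [561.7  87.4  79.1] [535.  74.  48.] [570.  97. 108.] [562.66027662  87.08359658 102.94766937]
base 1307 ((1087.9246826171875, 214.03988647460938), (1304.41748046875, 262.4794921875), 11.473088264465332)
guard ((727.2612915039062, 177.789794921875), (105.25494384765625, 157.8673553466797), 0.01677398569881916)
[[ 0.959  0.282 -0.   ]
 [ 0.282 -0.959  0.002]
 [ 0.    -0.002 -1.   ]]
```

servo_tool(steps=[{"tx": 0.3, "ty": 0.5}, {"tx": 0.5, "ty": 0.9}, {"tx": 0.5, "ty": 0.95}, {"tx": 0.5, "ty": 0.95}, {"tx": 0.5, "ty": 0.95}, {"tx": 0.5, "ty": 0.95}, {"tx": 0.5, "ty": 0.95}, {"tx": 0.5, "ty": 0.95}, {"tx": 0.5, "ty": 0.95}, {"tx": 0.5, "ty": 0.95}, {"tx": 0.5, "ty": 0.95}, {"tx": 0.5, "ty": 0.95}, {"tx": 0.5, "ty": 0.95}, {"tx": 0.5, "ty": 0.95}, {"tx": 0.5, "ty": 0.95}, {"tx": 0.5, "ty": 0.95}, {"tx": 0.5, "ty": 0.95}, {"tx": 0.5, "ty": 0.95}, {"tx": 0.5, "ty": 0.95}, {"tx": 0.5, "ty": 0.95}], fingers=0.29)

```text
validation failed for argument at $.st...
```

servo_tool(steps=[{"tx": 0.6, "ty": 0.9}, {"tx": 0.4, "ty": 0.9}, {"tx": 0.2, "ty": 0.5}, {}, {}])

```text
validation failed for argument at $.st...
```

```bash
python3 - <<'E'
from h import *
s=sense();print(s["t"],s["position"],s["tcp_rot"],s["width"],s["wrist_force"])
for n in("wrist","top"):
    c=camera(n); np.save(f"{n}1.npy",c,allow_pickle=True)
    cv2.imwrite(f"pics/{n}1.png",c["img"][:,:,::-1])
E
```

```text
0.1 [ 154.9634363  -527.27800992  244.20394915] [-3.10753182e+00 -4.47036306e-01  1.57079433e-04] 85.1950822692019 [ 0.17800361 -1.23814038 -0.60418994]
```

View pics/wrist1.png

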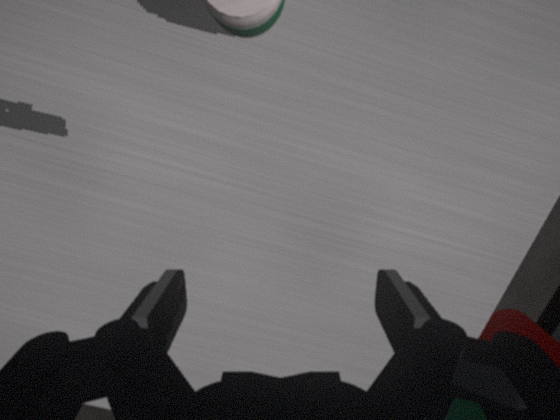

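The move was refused by validation, so the arm is still at the start. The wrist view shows only the bench, the tin at (245,15) and the two fingertips at (175,290) and (390,290). I'll resend it with all the fields filled in.

servo_tool(steps=[{"tx": 0.3, "ty": 0.5, "tz": 0, "rx": 0, "ry": 0, "rz": 0}, {"tx": 0.5, "ty": 0.9, "tz": 0, "rx": 0, "ry": 0, "rz": 0}, {"tx": 0.5, "ty": 0.95, "tz": 0, "rx": 0, "ry": 0, "rz": 0}, {"tx": 0.5, "ty": 0.95, "tz": 0, "rx": 0, "ry": 0, "rz": 0}, {"tx": 0.5, "ty": 0.95, "tz": 0, "rx": 0, "ry": 0, "rz": 0}, {"tx": 0.5, "ty": 0.95, "tz": 0, "rx": 0, "ry": 0, "rz": 0}, {"tx": 0.5, "ty": 0.95, "tz": 0, "rx": 0, "ry": 0, "rz": 0}, {"tx": 0.5, "ty": 0.95, "tz": 0, "rx": 0, "ry": 0, "rz": 0}, {"tx": 0.5, "ty": 0.95, "tz": 0, "rx": 0, "ry": 0, "rz": 0}, {"tx": 0.5, "ty": 0.95, "tz": 0, "rx": 0, "ry": 0, "rz": 0}, {"tx": 0.5, "ty": 0.95, "tz": 0, "rx": 0, "ry": 0, "rz": 0}, {"tx": 0.5, "ty": 0.95, "tz": 0, "rx": 0, "ry": 0, "rz": 0}, {"tx": 0.5, "ty": 0.95, "tz": 0, "rx": 0, "ry": 0, "rz": 0}, {"tx": 0.5, "ty": 0.95, "tz": 0, "rx": 0, "ry": 0, "rz": 0}, {"tx": 0.5, "ty": 0.95, "tz": 0, "rx": 0, "ry": 0, "rz": 0}, {"tx": 0.5, "ty": 0.95, "tz": 0, "rx": 0, "ry": 0, "rz": 0}, {"tx": 0.5, "ty": 0.95, "tz": 0, "rx": 0, "ry": 0, "rz": 0}, {"tx": 0.5, "ty": 0.95, "tz": 0, "rx": 0, "ry": 0, "rz": 0}, {"tx": 0.5, "ty": 0.95, "tz": 0, "rx": 0, "ry": 0, "rz": 0}, {"tx": 0.5, "ty": 0.95, "tz": 0, "rx": 0, "ry": 0, "rz": 0}], fingers=0.29)

```text
t: 1.87
position: [449.4, 29.0, 245.2]
tcp_rot: [3.109, 0.448, 0.0]
wrist_force: [0.1, -0.0, -0.5]
width: 60.6
gripper_force: 0.0
```

servo_tool(steps=[{"tx": 0.6, "ty": 0.9, "tz": 0, "rx": 0, "ry": 0, "rz": 0}, {"tx": 0.4, "ty": 0.9, "tz": 0, "rx": 0, "ry": 0, "rz": 0}, {"tx": 0.2, "ty": 0.5, "tz": 0, "rx": 0, "ry": 0, "rz": 0}, {"tx": 0, "ty": 0, "tz": 0, "rx": 0, "ry": 0, "rz": 0}, {"tx": 0, "ty": 0, "tz": 0, "rx": 0, "ry": 0, "rz": 0}])

```text
t: 2.28
position: [484.9, 96.7, 244.8]
tcp_rot: [3.109, 0.45, -0.002]
wrist_force: [-0.8, -0.8, -0.1]
width: 60.7
gripper_force: 0.0
```

```bash
python3 - <<'E'
from h import *
s=sense();print(s["t"],s["position"],s["tcp_rot"],s["width"],s["wrist_force"])
c=camera("wrist"); np.save("wrist2.npy",c,allow_pickle=True); W=world(c)
cv2.imwrite("pics/wrist2.png",c["img"][:,:,::-1])
near=(abs(W[...,0]-580)<200)&(abs(W[...,1]-130)<150)&(c["depth"]>0)
m=near&(mask(c,(0,110,30),(9,255,255))|mask(c,(172,110,30),(180,255,255)))&(abs(W[...,2]-74)<4)
print("red",m.sum(),np.median(W[m],0),cv2.minAreaRect(W[m][:,:2].astype(np.float32)))
m=near&mask(c,(95,80,30),(135,255,255))&(W[...,2]>96)&(W[...,2]<110)
print("lugtop",m.sum(),np.median(W[m],0),cv2.minAreaRect(W[m][:,:2].astype(np.float32)))
m=near&mask(c,(18,110,50),(35,255,255))&(abs(W[...,2]-58)<4)
print("keeper",m.sum(),np.median(W[m],0),cv2.minAreaRect(W[m][:,:2].astype(np.float32)))
E
```

```text
2.2833 [484.89069579  96.69804142 244.8254385 ] [ 3.10854836e+00  4.50042963e-01 -2.19106666e-03] 60.72763970846628 [-0.82625154 -0.84759527 -0.08771392]
red 3075 [533.42812538 159.22325715  72.5611317 ] ((529.475341796875, 158.4740753173828), (99.93135833740234, 24.206613540649414), 17.109073638916016)
lugtop 338 [556.30128823  88.88123273 102.33704029] ((556.125732421875, 88.436279296875), (9.398075103759766, 21.063045501708984), 16.427471160888672)
keeper 483 [644.89673566 115.68277475  56.68508462] ((645.0781860351562, 115.58893585205078), (8.675704956054688, 34.10392761230469), 16.639955520629883)
```

View pics/wrist2.png

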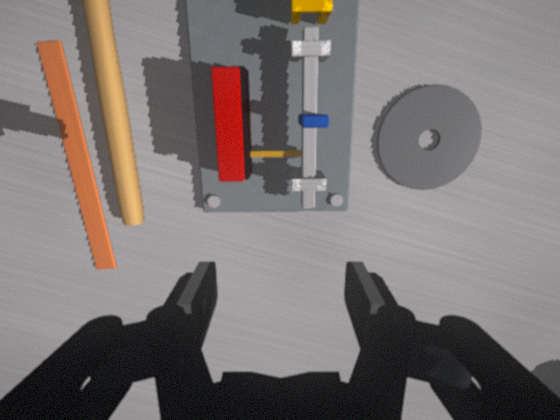

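The wrist view is clear: red catch at (230,123), blue lug at (314,120), and the catch's yellow arm at (275,154). That puts the yaw at 17.0°, the origin at about (541,120) and the bolt at about 5 mm. I'll move over the start point and check the height of the yellow arm.

servo_tool(steps=[{"tx": 0.4, "ty": 0.2, "tz": -0.5, "rx": 0, "ry": 0, "rz": 0.1}, {"tx": 0.45, "ty": 0.3, "tz": -1, "rx": 0, "ry": 0, "rz": 0}, {"tx": 0.4, "ty": 0.2, "tz": -1, "rx": 0, "ry": 0, "rz": 0}, {"tx": 0, "ty": 0, "tz": -0.5, "rx": 0, "ry": 0, "rz": 0}, {"tx": 0, "ty": 0, "tz": 0, "rx": 0, "ry": 0, "rz": 0}, {"tx": 0, "ty": 0, "tz": 0, "rx": 0, "ry": 0, "rz": 0}])

```text
t: 2.83
position: [521.8, 116.0, 154.7]
tcp_rot: [3.107, 0.461, -0.004]
wrist_force: [-0.7, 0.1, 0.4]
width: 60.7
gripper_force: 0.0
```

```bash
python3 - <<'E'
from h import *
c=np.load("wrist2.npy",allow_pickle=True).item(); W=world(c)
print("tooth",W[150:159:2,255:295:10,2].round().tolist())
s=sense();print(s["position"],s["tcp_rot"],s["wrist_force"])
o=np.array([541.2,120.2,0]);a=np.radians(17);R=np.array([[np.cos(a),np.sin(a),0],[-np.sin(a),np.cos(a),0],[0,0,1]])
print("tcp in cutter",R@(s["position"]-o))
c=camera("wrist");W=(world(c)-o)@R.T
cv2.imwrite("pics/wrist3.png",c["img"][:,:,::-1])
m=(c["depth"]>0)&(W[...,2]>90)&(W[...,2]<160)&(c["img"].max(-1)<110)
p=W[m];
for s_ in(1,-1):
    q=p[(p[:,1]*s_>10)];t=q[q[:,2]<q[:,2].min()+8];print(len(q),q[:,2].min(),t.min(0),t.max(0))
m=mask(c,(95,80,30),(135,255,255))&(abs(W[...,2]-104)<5);print("lug",m.sum(),W[m].min(0),W[m].max(0))
E
```

```text
tooth [[24.0, 25.0, 372.0, 26.0], [31.0, 30.0, 30.0, 29.0], [31.0, 29.0, 30.0, 29.0], [31.0, 28.0, 30.0, 29.0], [11.0, 10.0, 11.0, 10.0]]
[521.76319389 116.017528   154.71792836] [ 3.10715866  0.46111685 -0.00376573] [-0.67635751  0.14577636  0.42058238]
tcp in cutter [-19.81034659   1.68305427 154.71792836]
588 144.55659190958434 [-31.05877053  31.54206886 144.55659191] [ -8.91782237  44.0497686  152.53337464]
797 90.07703418379025 [  2.45575311 -43.53789087  90.07703418] [ 10.50060406 -23.49620425  98.04208152]
lug 641 [  0.68142193 -45.65309437  99.03104131] [ 10.48662986 -23.55181781 104.71781649]
```

View pics/wrist3.png

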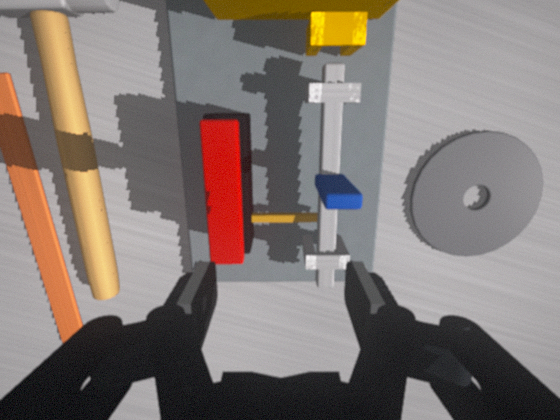

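The fingers hang at cutter x -31..-9, over the catch's y line. The lug face at (338,190) is at x≈0.7, so there's about 9 mm of clearance, and the tips sit about 10 mm below the TCP. I'll descend to just above the catch.

servo_tool(steps=[{"tx": 0, "ty": 0.03, "tz": -0.5, "rx": 0, "ry": 0, "rz": 0}, {"tx": 0, "ty": 0, "tz": -0.5, "rx": 0, "ry": 0, "rz": 0}, {"tx": 0, "ty": 0, "tz": -0.5, "rx": 0, "ry": 0, "rz": 0}, {"tx": 0, "ty": 0, "tz": -0.4, "rx": 0, "ry": 0, "rz": 0}, {"tx": 0, "ty": 0, "tz": -0.1, "rx": 0, "ry": 0, "rz": 0}, {"tx": 0, "ty": 0, "tz": 0, "rx": 0, "ry": 0, "rz": 0}, {"tx": 0, "ty": 0, "tz": 0, "rx": 0, "ry": 0, "rz": 0}])

```text
t: 3.47
position: [523.3, 118.1, 96.7]
tcp_rot: [3.107, 0.463, 0.003]
wrist_force: [0.5, 0.7, 0.4]
width: 60.9
gripper_force: 0.0
```

servo_tool(steps=[{"tx": 0, "ty": 0, "tz": -0.1, "rx": 0, "ry": 0, "rz": 0}, {"tx": 0, "ty": 0, "tz": -0.1, "rx": 0, "ry": 0, "rz": 0}, {"tx": 0, "ty": 0, "tz": -0.1, "rx": 0, "ry": 0, "rz": 0}, {"tx": 0, "ty": 0, "tz": 0, "rx": 0, "ry": 0, "rz": 0}, {"tx": 0, "ty": 0, "tz": 0, "rx": 0, "ry": 0, "rz": 0}])

```text
t: 3.88
position: [522.4, 118.2, 86.1]
tcp_rot: [3.107, 0.464, -0.001]
wrist_force: [-0.6, 0.4, 0.0]
width: 60.7
gripper_force: 0.0
```

servo_tool(steps=[{"tx": 0, "ty": 0, "tz": -0.1, "rx": 0, "ry": 0, "rz": 0}, {"tx": 0, "ty": 0, "tz": -0.07, "rx": 0, "ry": 0, "rz": 0}, {"tx": 0, "ty": 0, "tz": 0, "rx": 0, "ry": 0, "rz": 0}, {"tx": 0, "ty": 0, "tz": 0, "rx": 0, "ry": 0, "rz": 0}])

```text
t: 4.22
position: [522.9, 118.3, 81.7]
tcp_rot: [3.107, 0.464, 0.001]
wrist_force: [-0.2, -0.1, 2.0]
width: 60.7
gripper_force: 1.2
```

servo_tool(steps=[{"tx": 0, "ty": 0, "tz": -0.1, "rx": 0, "ry": 0, "rz": 0}, {"tx": 0, "ty": 0, "tz": 0, "rx": 0, "ry": 0, "rz": 0}, {"tx": 0, "ty": 0, "tz": 0, "rx": 0, "ry": 0, "rz": 0}])

```text
t: 4.47
position: [523.0, 118.3, 78.7]
tcp_rot: [3.107, 0.464, 0.002]
wrist_force: [0.7, -0.0, 3.9]
width: 60.7
gripper_force: 2.0
```

servo_tool(steps=[{"tx": 0, "ty": 0, "tz": -0.1, "rx": 0, "ry": 0, "rz": 0}, {"tx": 0, "ty": 0, "tz": 0, "rx": 0, "ry": 0, "rz": 0}, {"tx": 0, "ty": 0, "tz": 0, "rx": 0, "ry": 0, "rz": 0}])

```text
t: 4.72
position: [523.0, 118.3, 75.9]
tcp_rot: [-3.107, -0.464, -0.002]
wrist_force: [-0.1, 0.6, 5.3]
width: 60.6
gripper_force: 2.7
```

servo_tool(steps=[{"tx": 0, "ty": 0, "tz": -0.07, "rx": 0, "ry": 0, "rz": 0}, {"tx": 0, "ty": 0, "tz": 0, "rx": 0, "ry": 0, "rz": 0}, {"tx": 0, "ty": 0, "tz": 0, "rx": 0, "ry": 0, "rz": 0}])

```text
t: 4.97
position: [523.0, 118.3, 74.1]
tcp_rot: [-3.107, -0.464, -0.002]
wrist_force: [-0.5, -0.2, 6.6]
width: 60.6
gripper_force: 3.2
```

```bash
python3 - <<'E'
from h import *
s=sense();print(s["position"],s["wrist_force"])
o=np.array([541.2,120.2,0]);a=np.radians(17);R=np.array([[np.cos(a),np.sin(a),0],[-np.sin(a),np.cos(a),0],[0,0,1]])
print("tcp in cutter",R@(s["position"]-o))
c=camera("wrist");W=(world(c)-o)@R.T
cv2.imwrite("pics/wrist4.png",c["img"][:,:,::-1])
m=mask(c,(95,80,30),(135,255,255))&(abs(W[...,2]-104)<5);print("lug",m.sum(),W[m].min(0),W[m].max(0))
m=(mask(c,(0,110,30),(9,255,255))|mask(c,(172,110,30),(180,255,255)))&(abs(W[...,2]-69)<9)&(abs(W[...,1]-40)<10);print("catch z",np.median(W[m],0))
E
```

```text
[522.99377537 118.27680522  74.06642055] [-0.54651607 -0.22533018  6.59125646]
tcp in cutter [-17.97298694   3.48382461  74.06642055]
lug 1796 [  0.46206733 -45.31845492  99.00410885] [ 10.7253644  -23.29815742 104.30089039]
catch z [17.85086603 38.92362201 63.92533581]
```

View pics/wrist4.png

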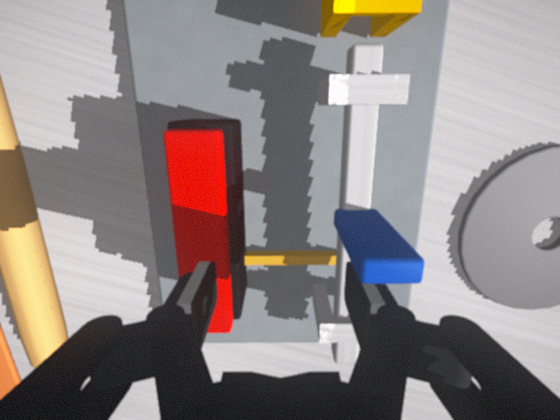

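The wrist view shows the left fingertip pressing the red catch at (215,290) and the right one behind the blue lug at (375,260). The catch is about 8 mm down and the bolt is still at about 5.5 mm. I'll press slightly deeper, then slide.

servo_tool(steps=[{"tx": 0, "ty": 0, "tz": -0.03, "rx": 0, "ry": 0, "rz": 0}, {"tx": 0, "ty": 0, "tz": 0, "rx": 0, "ry": 0, "rz": 0}, {"tx": 0.096, "ty": 0.029, "tz": 0, "rx": 0, "ry": 0, "rz": 0}, {"tx": 0.096, "ty": 0.029, "tz": 0, "rx": 0, "ry": 0, "rz": 0}, {"tx": 0.096, "ty": 0.029, "tz": 0, "rx": 0, "ry": 0, "rz": 0}, {"tx": 0.096, "ty": 0.029, "tz": 0, "rx": 0, "ry": 0, "rz": 0}, {"tx": 0.096, "ty": 0.029, "tz": 0, "rx": 0, "ry": 0, "rz": 0}, {"tx": 0, "ty": 0, "tz": 0, "rx": 0, "ry": 0, "rz": 0}, {"tx": 0, "ty": 0, "tz": 0, "rx": 0, "ry": 0, "rz": 0}])

```text
t: 5.77
position: [534.5, 122.0, 72.7]
tcp_rot: [3.106, 0.465, -0.01]
wrist_force: [-8.2, -2.8, 9.9]
width: 60.3
gripper_force: 5.2
```

servo_tool(steps=[{"tx": 0.096, "ty": 0.029, "tz": 0, "rx": 0, "ry": 0, "rz": 0}, {"tx": 0, "ty": 0, "tz": 0, "rx": 0, "ry": 0, "rz": 0}, {"tx": 0, "ty": 0, "tz": 0, "rx": 0, "ry": 0, "rz": 0}])

```text
t: 6.02
position: [537.0, 122.8, 72.7]
tcp_rot: [3.106, 0.465, -0.012]
wrist_force: [-7.9, -2.7, 11.8]
width: 60.9
gripper_force: 5.5
```

```bash
cat > l.py <<'E'
from h import *
s=sense();print(s["t"],s["position"],s["wrist_force"])
o=np.array([541.2,120.2,0]);a=np.radians(17);R=np.array([[np.cos(a),np.sin(a),0],[-np.sin(a),np.cos(a),0],[0,0,1]])
print("tcp in cutter",R@(s["position"]-o),R@s["wrist_force"])
c=camera("wrist");W=(world(c)-o)@R.T
m=mask(c,(95,80,30),(135,255,255))&(abs(W[...,2]-104)<5);print("lug",m.sum(),W[m].min(0),W[m].max(0))
m=(mask(c,(0,110,30),(9,255,255))|mask(c,(172,110,30),(180,255,255)))&(abs(W[...,2]-69)<12)&(abs(W[...,1]-40)<10);print("catch z",np.median(W[m],0))
cv2.imwrite("pics/last.png",c["img"][:,:,::-1])
E
python3 l.py
```

```text
6.0167 [537.00812276 122.79836884  72.70053561] [-7.86726935 -2.73956891 11.78866051]
tcp in cutter [-3.24902261  3.71041878 72.70053561] [-8.32447953 -0.31969582 11.78866051]
lug 1793 [  6.77956003 -45.08318591  99.00873449] [ 19.17529494 -23.32684847 106.21491234]
catch z [20.88371053 38.09530861 62.61938379]
```

servo_tool(steps=[{"tx": 0.096, "ty": 0.029, "tz": 0, "rx": 0, "ry": 0, "rz": 0}, {"tx": 0.096, "ty": 0.029, "tz": 0, "rx": 0, "ry": 0, "rz": 0}, {"tx": 0.096, "ty": 0.029, "tz": 0, "rx": 0, "ry": 0, "rz": 0}, {"tx": 0.096, "ty": 0.029, "tz": 0, "rx": 0, "ry": 0, "rz": 0}, {"tx": 0.096, "ty": 0.029, "tz": 0, "rx": 0, "ry": 0, "rz": 0}, {"tx": 0.096, "ty": 0.029, "tz": 0, "rx": 0, "ry": 0, "rz": 0}, {"tx": 0, "ty": 0, "tz": 0, "rx": 0, "ry": 0, "rz": 0}, {"tx": 0, "ty": 0, "tz": 0, "rx": 0, "ry": 0, "rz": 0}])

```text
t: 6.73
position: [554.6, 128.3, 72.7]
tcp_rot: [3.107, 0.465, -0.01]
wrist_force: [-7.9, -2.1, 10.4]
width: 60.7
gripper_force: 5.1
```

```bash
python3 l.py
```

```text
6.7333 [554.64552106 128.25368281  72.66443091] [-7.85432707 -2.05283628 10.35942398]
tcp in cutter [15.21268471  3.77068526 72.66443091] [-8.11132157  0.3332459  10.35942398]
lug 1794 [ 25.11819944 -45.14277134  99.03092125] [ 37.49797553 -23.26633025 106.91618158]
catch z [25.98388894 37.14277058 62.5891517 ]
```

servo_tool(steps=[{"tx": 0.096, "ty": 0.029, "tz": 0, "rx": 0, "ry": 0, "rz": 0}, {"tx": 0, "ty": 0, "tz": 0, "rx": 0, "ry": 0, "rz": 0}, {"tx": 0, "ty": 0, "tz": 0, "rx": 0, "ry": 0, "rz": 0}])

```text
t: 7.03
position: [557.3, 129.0, 72.7]
tcp_rot: [3.107, 0.465, -0.011]
wrist_force: [-8.9, -3.2, 9.9]
width: 61.0
gripper_force: 5.1
```

servo_tool(steps=[{"tx": 0.048, "ty": 0.015, "tz": 0, "rx": 0, "ry": 0, "rz": 0}, {"tx": 0, "ty": 0, "tz": 0, "rx": 0, "ry": 0, "rz": 0}, {"tx": 0, "ty": 0, "tz": 0, "rx": 0, "ry": 0, "rz": 0}])

```text
t: 7.28
position: [558.5, 129.4, 72.7]
tcp_rot: [3.106, 0.465, -0.012]
wrist_force: [-9.1, -3.0, 10.2]
width: 60.7
gripper_force: 5.2
```

servo_tool(steps=[{"tx": 0.038, "ty": 0.012, "tz": 0, "rx": 0, "ry": 0, "rz": 0}, {"tx": 0, "ty": 0, "tz": 0, "rx": 0, "ry": 0, "rz": 0}, {"tx": 0, "ty": 0, "tz": 0, "rx": 0, "ry": 0, "rz": 0}])

```text
t: 7.53
position: [558.7, 129.5, 72.6]
tcp_rot: [3.106, 0.464, -0.016]
wrist_force: [-11.8, -3.0, 13.1]
width: 60.9
gripper_force: 5.6
```

```bash
python3 l.py
```

```text
7.5333 [558.68757127 129.4536046   72.6276663 ] [-11.830458    -3.01529114  13.09834976]
tcp in cutter [19.42893972  3.73639507 72.6276663 ] [-12.19510906   0.57535392  13.09834976]
lug 1808 [ 27.84683016 -45.2792739   99.00255999] [ 41.78744043 -23.21394984 104.37904704]
catch z [28.06579117 36.8865709  62.581296  ]
```

servo_tool(steps=[{"tx": 0.028, "ty": 0.009, "tz": 0, "rx": 0, "ry": 0, "rz": 0}, {"tx": 0, "ty": 0, "tz": 0, "rx": 0, "ry": 0, "rz": 0}, {"tx": 0, "ty": 0, "tz": 0, "rx": 0, "ry": 0, "rz": 0}])

```text
t: 7.83
position: [558.7, 129.5, 72.6]
tcp_rot: [3.106, 0.464, -0.019]
wrist_force: [-14.9, -4.3, 13.3]
width: 60.8
gripper_force: 6.0
```

The bolt is against its stop: no further travel, and the force is rising. I'll lift straight up to release the catch, then back away from the lug and rise.

servo_tool(steps=[{"tx": 0, "ty": 0, "tz": 0.2, "rx": 0, "ry": 0, "rz": 0}, {"tx": 0, "ty": 0, "tz": 0.3, "rx": 0, "ry": 0, "rz": 0}, {"tx": 0, "ty": 0, "tz": 0.2, "rx": 0, "ry": 0, "rz": 0}, {"tx": 0, "ty": 0, "tz": 0, "rx": 0, "ry": 0, "rz": 0}, {"tx": -0.2, "ty": -0.06, "tz": 0, "rx": 0, "ry": 0, "rz": 0}, {"tx": -0.3, "ty": -0.09, "tz": 0, "rx": 0, "ry": 0, "rz": 0}, {"tx": 0, "ty": 0, "tz": 0.5, "rx": 0, "ry": 0, "rz": 0}, {"tx": 0, "ty": 0, "tz": 0.9, "rx": 0, "ry": 0, "rz": 0}, {"tx": 0, "ty": 0, "tz": 0.9, "rx": 0, "ry": 0, "rz": 0}, {"tx": 0, "ty": 0, "tz": 0.9, "rx": 0, "ry": 0, "rz": 0}, {"tx": 0, "ty": 0, "tz": 0.3, "rx": 0, "ry": 0, "rz": 0}, {"tx": 0, "ty": 0, "tz": 0, "rx": 0, "ry": 0, "rz": 0}, {"tx": 0, "ty": 0, "tz": 0, "rx": 0, "ry": 0, "rz": 0}])

```text
t: 8.92
position: [548.1, 126.0, 197.6]
tcp_rot: [3.107, 0.464, -0.0]
wrist_force: [-0.5, -0.2, -0.2]
width: 60.6
gripper_force: 0.0
```

```bash
python3 l.py
```

```text
8.9167 [548.11712453 125.9626829  197.60488606] [-0.53195605 -0.16497632 -0.15729985]
tcp in cutter [  8.29972451   3.48850958 197.60488606] [-0.55694651 -0.00223874 -0.15729985]
lug 449 [ 31.17227442 -45.91407263  99.00090115] [ 41.30966165 -23.70097795 104.71612656]
catch z [ 5.46509522 39.94481981 72.61983091]
```

View pics/last.png

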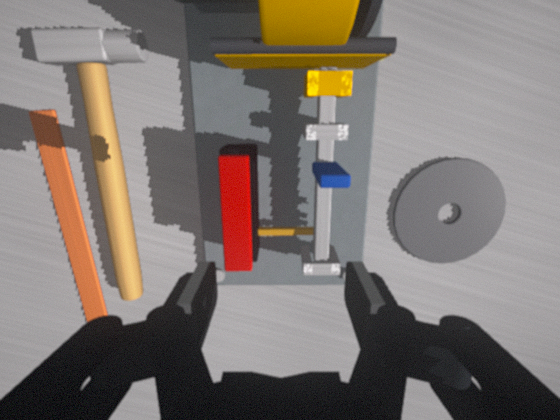

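The bolt tip is in the yellow keeper at (330,82), with the lug at x 31..41 (about 36 mm home). The catch top reads 72.6 mm, the same as before pressing, so it is fully up, and the robot is clear of everything.

```bash
python3 -c "
from plant import *
print(hand_in())"
```

```text
the job is handed in; nothing more can be done
None
```

The guard is bolted and the job is handed in: the bolt is about 36 mm home in the keeper, the catch has sprung back up behind it, and no loose tools were touched; no pass/fail verdict came back.

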